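# Secure the feed link's clevis pin with its hairpin clip

### The arm

A 7-joint arm with a two-finger parallel gripper is mounted at the origin on the work surface. World frame = base frame: x ahead of the robot, y to its left, z up, the work surface at z = 0. Lengths are in m, angles in degrees, forces in N, time in s.
With the tool pointing down it reaches from about 0.35 to 0.775 m from the base axis. Payload 3.1 kg.
Tool frame: the origin (TCP) lies on the centre line of the jaws, within the pads' length; the fingertips stand 17 mm ahead of it and the grasp point (between the pads) lies 2 mm behind it (robot.tip_reach is the distance from the TCP to the fingertips, in m); z points along the fingers, y is the line along which they close (so a half turn about z gives the same grasp; the last joint's range is limited). The gripper opens to 85 mm and grips with 20 to 120 N. Pads are 22 mm wide; open, the fingers measure 114 mm over their backs; the gripper's body (76 mm by 85 mm) begins 54 mm behind the grasp point. The pads swing forward as they close: fully open they stand 13 mm farther back than shut.
Start: joints at [69.632, 17.813, 0.802, 86.603, -0.252, 75.585, -1.558], TCP at [0.17, -0.523, 0.248] pointing down, gripper open.
Joint ranges: [-154.91, 154.91], [-16.99, 109.72], [-72.82, 74.43], [7.12, 147.25], [-82.49, 262.49], [11.32, 116.49], [-174.64, 174.64]. Speed limits (degrees/s): [159.86, 159.86, 180, 180, 180, 180, 180].

### API

Orientations are given as [roll, pitch, yaw] about the fixed x, y, z axes, in that order (R = Rz(yaw) Ry(pitch) Rx(roll)).
In Python, from station import robot, fingers, vision, workorder, recognise gives the robot as it stands. Calls block until the motion is done:
- robot.move_to(position, orientation): joint-space move of the TCP to a pose.
- robot.line_to(position, orientation=None, velocity=0.15, f_stop=None): straight line of the TCP; orientation=None keeps the orientation; velocity is the mean speed in m/s. With f_stop (N) it stops when the force on the tool has changed by that much, and returns True; else False.
- robot.move_j(angles): joint-space move.
- fingers.gripper_to(opening, force=None): opening from 0.0 (shut) to 1.0 (fully open); force is the grip in N (None keeps the last); returns when the fingers have stopped.
- robot.pause(seconds).
- robot.inverse_kinematics(position, orientation): joint angles nearest the present ones, or None.
- vision.grab_frame(name): name is "scene" or "top" or "wrist"; returns the picture (420x560x3 uint8, red, green, blue); there is no depth.
- vision.calibration(name): a dict with "mtx" (3x3 intrinsics, pixels), "k1" (the pictures are not rectified: a ray, as slopes to the right and down, at radius r is drawn at 1 + k1 r^2 times it, then the intrinsics apply), "extrinsics" (4x4, takes a point from world to camera coordinates); the wrist camera has in their place "T_tool_cam" (4x4, takes a point from camera to tool coordinates, whose origin is the TCP and whose axes are the flange's). Camera axes: x right, y up, looking along -z (the intrinsics and any distortion apply to the point x, -y, -z); pixel columns grow to the right and rows downward; lengths in m; the calibration is good to about 2 mm. A picture is of the moment at which its call begins: read the wrist's pose just before it. calibration takes no time and is no camera call.
A pose or a line that the arm cannot do raises robot.PlanningError and nothing moves.
- workorder.close_job(): hands the job in; it is judged then, once.
Trained networks look in the newest picture that a camera, given by its name, has taken for a name from the list of things; names that differ only in an ending like _2 or _b are one class to them, and where a whole thing is asked for, a point or a joint stands for the part that bears it (a point fixed in the world has none). Each returns a list of dicts, best first, with "p" (0 to 1); they miss things now and then, are a little off and sometimes report something else, mostly with a low value. They report only what shows in the picture. A call takes as long as a camera call.
- recognise(label, camera): "rect" ([centre column, centre row, width, height] in pixels, round what is visible of it).
Readings, each from a call of its own:
- robot.current_time_s(): time.
- robot.current_joint_positions(): joint angles.
- robot.current_dq(): joint speeds.
- robot.current_joint_torque(): joint torques, N m.
- robot.current_tool_pos(): TCP position.
- robot.current_eef_rot(): TCP orientation.
- robot.current_contact_force(): force on the tool from outside, world axes, zero at the start.
- robot.current_torque(): the same for the moment, N m.
- robot.current_finger_gap(): opening from 0.0 (shut) to 1.0 (fully open).
- robot.current_gripper_force(): force on a finger pad.
Only numpy, scipy, OpenCV 4.12 (cv2) and the standard library are available. Lean on these libraries where they do the work, as an engineer would, in place of code of your own. Each camera call takes 0.05 s, during which the arm holds its last target. There are 200 camera calls.

### The job

The clevis pin that joins the feed link to the grey bruting machine has no clip yet. Take the larger of the two hairpin clips out of the wooden stand, slide its straight leg down through the cross-hole in the end of the pin and push it home until the bent leg snaps round the shank and hugs it, then let go. Leave the small clip and the T-handle key standing where they are.

Things in the scene. Friction and masses are not known exactly. Their poses are not given: they have to be found in the camera images.
- clip: larger hairpin (R) clip of 5.5 mm steel wire, 111 mm long, 50 g, upright in the stand, 22 mm of it in a hole. Origin: lower point of the straight leg, which tapers to 2.4 mm over its last 9 mm; z up along that leg; x the coil's axis, square to the clip's flat plane; bent leg on the +y side: flare 25 mm above the origin (rests on the stand), waist at 36, hollow for a 20 mm shank at 50
- clip_coil (a point): centre of the larger clip's coil: a two-turn drum of 26 mm diameter, 11 mm thick along clip x, its centre 98 mm above the clip's origin and 10.25 mm to +y. Grip its flat faces from above, fingers closing along clip x, with about 40 N (pushing the clip home takes about 5 to 10 N). Axes as clip
- clip_seat (a point): point on the axis of the larger clip's straight leg, 50 mm above the lower end, 48 mm below the level of the coil's centre, level with the hollow of the bent leg. It is in the middle of the cross-hole when the clip is home. Axes as clip
- clip_leg (a joint): how far the larger clip's sprung bent leg is opened about the coil, rad: 0 at rest, 0.05 to 0.08 while the waist rides over the widest part of the shank, nearly 0 again once it has snapped round it. It springs shut by itself; at most 0.3
- pin_hole (a point): centre of the cross-hole in the clevis pin, 90 mm above the table. The pin is a level steel bar of 20 mm diameter along this point's x; the hole goes straight down through it, 8.5 mm wide, its mouth (10 mm above this point) countersunk to 11 mm. The clip goes in from above, coil axis along the pin; the bent leg may pass on either side of the shank
- machine: grey bruting machine, fixed, its place and angle change. Origin on the table below pin_hole; pin along x, its drilled end towards +x, ending 16 mm past the hole. Towards -x: a washer (34 mm diameter) 9 mm from the hole, then the fork, 20 mm higher than the pin's axis. Bed top 60 mm below that axis. Towards +y the machine rises to 170 mm from 130 mm on, to 275 mm from 290 mm on
- stand: wooden block 230 x 66 x 36 mm, fixed to the table, its place and angle change; origin at the centre of its underside, long side along x. Three blind holes 6.8 mm wide, 22 mm deep, 70 mm apart along x, the middle one at x = 0, all at y = -6 mm; which hole holds which thing changes
- small_clip: smaller hairpin clip in the stand: same shape, wire 4.5 mm thick, 78 mm long, coil of 20 mm diameter; origin at the lower point of its straight leg. Stays where it is
- hex_key: T-handle key in the stand: dark steel shank 5.5 mm thick, 112 mm high, black cross handle 63 mm long; origin at its lower end. Stays where it is

How it is judged:
By the outcome, as a careful person would: the job done as asked, in the order asked, and still so for the second after the job is handed in, with the robot touching nothing.
It also fails if it takes over 38 s, if anything falls off the work surface, if the arm or the gripper's body presses on something with over 40 N, if the wrist force passes 120 N, or if a joint passes its speed limit or range.

## Working session

There is one attempt and no reset: what is moved stays moved. The work goes in short steps, each a Python script; the robot and the scene stay as the last script left them, time stands still between calls to the robot, and variables do not carry over. Pictures are saved under pics/ and viewed, at most 10 in all, crops included, and the job is handed in when it is done.

```bash
mkdir -p pics; ls
python3 - <<'E'
from station import robot, fingers, vision, workorder, recognise
import cv2, numpy as np
np.set_printoptions(precision=4,suppress=True)
a=vision.grab_frame("scene"); b=vision.grab_frame("top")
cv2.imwrite("pics/s1.png",a[...,::-1]); cv2.imwrite("pics/t1.png",b[...,::-1])
for c in ("scene","top"):
    print(c,vision.calibration(c))
    for l in ("clip","clip_coil","machine","stand","small_clip","hex_key"):
        print(l,[(np.round(d["rect"],1).tolist(),round(d["p"],2)) for d in recognise(l,c)][:3])
print(vision.calibration("wrist"),robot.current_time_s(),robot.current_eef_rot())
E
```

```text
pics
scene {'mtx': array([[479.9172,   0.    , 279.9771],
       [  0.    , 479.9172, 205.0423],
       [  0.    ,   0.    ,   1.    ]]), 'k1': -0.12483331489942014, 'extrinsics': array([[ 0.6933,  0.7202,  0.0246, -0.3342],
       [-0.4321,  0.3882,  0.814 ,  0.1787],
       [ 0.5767, -0.575 ,  0.5803, -1.1416],
       [ 0.    ,  0.    ,  0.    ,  1.    ]])}
clip [([248.5, 284.8, 17.6, 57.8], 0.97), ([189.5, 224.9, 45.6, 52.9], 0.67)]
clip_coil [([247.4, 284.3, 22.9, 59.4], 0.57)]
machine [([365.1, 143.4, 178.5, 230.5], 0.81)]
stand []
small_clip [([224.3, 263.9, 16.8, 34.0], 0.81)]
hex_key [([190.9, 225.3, 43.8, 57.3], 0.86)]
top {'mtx': array([[521.8791,   0.    , 285.0211],
       [  0.    , 521.8791, 206.009 ],
       [  0.    ,   0.    ,   1.    ]]), 'k1': 0.0031287849907931102, 'extrinsics': array([[ 0.0242, -0.9997, -0.0041, -0.0685],
       [ 0.9894,  0.0233,  0.1435, -0.5615],
       [-0.1434, -0.0075,  0.9896, -0.9409],
       [ 0.    ,  0.    ,  0.    ,  1.    ]])}
clip [([364.4, 171.9, 12.6, 10.0], 0.53)]
clip_coil [([131.1, 232.2, 262.0, 134.7], 0.72), ([365.5, 172.5, 15.4, 14.4], 0.57)]
machine [([130.8, 232.5, 261.7, 135.0], 0.75)]
stand [([353.4, 217.1, 51.3, 124.9], 0.58)]
small_clip [([364.6, 172.2, 13.4, 14.4], 0.19)]
hex_key [([360.9, 248.8, 35.8, 16.5], 0.66)]
{'mtx': array([[358.8693,   0.    , 277.5297],
       [  0.    , 358.8693, 208.7343],
       [  0.    ,   0.    ,   1.    ]]), 'k1': -0.00975991583470219, 'T_tool_cam': array([[-0.0007,  0.9552,  0.2959,  0.074 ],
       [ 1.    ,  0.0007, -0.0001,  0.0003],
       [-0.0003,  0.2959, -0.9552, -0.1244],
       [ 0.    ,  0.    ,  0.    ,  1.    ]])} 0.7 [179.9938   0.0005  17.9838]
```

View pictures.

View pics/s1.png

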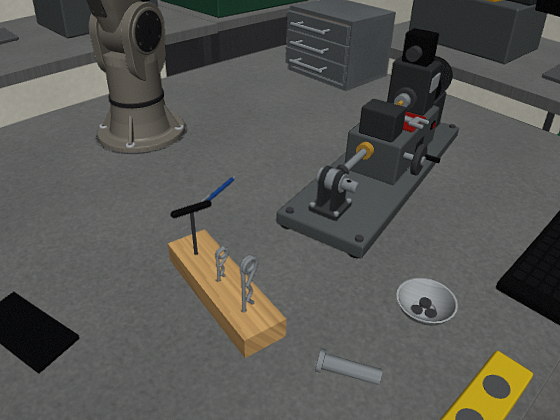

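View pics/t1.png

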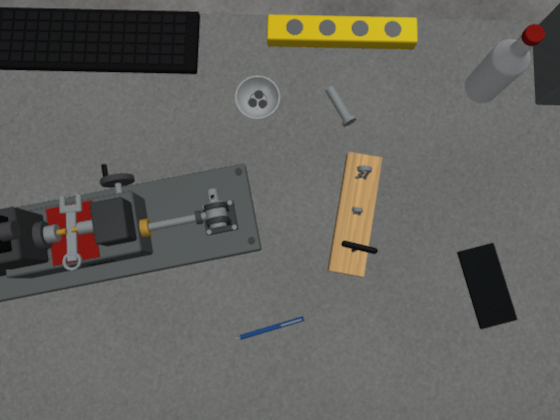

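```bash
cat > h.py <<'E'
from station import robot, fingers, vision, workorder, recognise
import cv2, numpy as np
from scipy.spatial.transform import Rotation as Ro
from scipy.optimize import least_squares
np.set_printoptions(precision=4,suppress=True)
def cam2world(cam,tool=None):
    c=vision.calibration(cam)
    if cam!="wrist": return c,np.linalg.inv(c["extrinsics"])
    T=np.eye(4); T[:3,3]=tool[0]; T[:3,:3]=Ro.from_euler("xyz",tool[1],degrees=True).as_matrix()
    return c,T@c["T_tool_cam"]
def ray(cam,u,v,tool=None):
    c,T=cam2world(cam,tool)
    p=cv2.undistortPoints(np.array([[[u,v]]],float),c["mtx"],np.array([c["k1"],0,0,0,0]))[0,0]
    d=T[:3,:3]@np.array([p[0],-p[1],-1.]); return T[:3,3],d/np.linalg.norm(d)
def at_z(r,z): return r[0]+r[1]*(z-r[0][2])/r[1][2]
def tri(rays):
    A=0;b=0
    for o,d in rays:
        P=np.eye(3)-np.outer(d,d); A=A+P; b=b+P@o
    x=np.linalg.solve(A,b)
    return x,[float(np.linalg.norm((np.eye(3)-np.outer(d,d))@(x-o))) for o,d in rays]
def proj(cam,X,tool=None):
    c,T=cam2world(cam,tool)
    q=np.linalg.inv(T)@np.append(X,1); a=np.array([q[0],-q[1]])/-q[2]; a=a*(1+c["k1"]*(a@a))
    return c["mtx"][:2,:2]@a+c["mtx"][:2,2]
def pose(): return np.array(robot.current_tool_pos()),np.array(robot.current_eef_rot())
E
python3 - <<'E'
from h import *
for n,s,t in (("coil",(249,264),(364,168)),("pin end",(354,186),(211,192)),("key",(191,209),(359,246)),("small",(222,252),(357,210))):
    print(n,tri([ray("scene",*s),ray("top",*t)]))
for n,t in (("coil",(364,168)),): print(at_z(ray("top",*t),.112))
for p in ((212,194),(217,217),(200,219),(150,228)): print("pin@.09",at_z(ray("top",*p),.09))
for p in ((348,152),(382,157),(364,276),(330,271)): print("stand",at_z(ray("top",*p),.036))
for p in ((245,165),(260,249),(0,300)): print("bed",at_z(ray("top",*p),.03))
import cv2
a=cv2.imread("pics/t1.png"); s=cv2.imread("pics/s1.png")
A=cv2.resize(a[150:290,180:400],None,fx=3.6,fy=3.6,interpolation=2)[:300]
B=cv2.resize(s[150:330,180:380],None,fx=2,fy=2,interpolation=2)[:300]
cv2.imwrite("pics/c.png",np.vstack([A[:300,:790],np.pad(B,((0,0),(0,390),(0,0)))]))
E
```

```text
coil (array([ 0.6231, -0.1933,  0.1117]), [0.0005421176471993649, 0.000542117647199327])
pin end (array([0.5778, 0.0775, 0.0894]), [0.0004474855791460613, 0.0004474855791460919])
key (array([ 0.4853, -0.1841,  0.1189]), [0.0004931531072807622, 0.0004931531072808745])
small (array([ 0.5531, -0.1845,  0.0813]), [0.0005060824410356947, 0.0005060824410355086])
[ 0.6234 -0.1929  0.112 ]
pin@.09 [0.5744 0.0758 0.09  ]
pin@.09 [0.5332 0.0651 0.09  ]
pin@.09 [0.5289 0.0952 0.09  ]
pin@.09 [0.5107 0.1831 0.09  ]
stand [ 0.671  -0.1732  0.036 ]
stand [ 0.6627 -0.2382  0.036 ]
stand [ 0.4362 -0.2044  0.036 ]
stand [ 0.4438 -0.1414  0.036 ]
bed [0.6423 0.0238 0.03  ]
bed [ 0.4818 -0.01    0.03  ]
bed [0.376 0.469 0.03 ]
```

Run:
```python
from h import *
for p in ((.623,-.193,.24),(.56,.074,.24)):
  for y in (-170,-82,8,97,):
    print(p,y,robot.inverse_kinematics(p,[180,0,y]))
```

```text
(0.623, -0.193, 0.24) -170 [ 37.0833  35.1211 -37.9386  68.0646  20.8599  83.3773 102.044 ]
(0.623, -0.193, 0.24) -82 [  17.2247   30.5072   -2.5237   69.0822    1.2989   80.4373 -157.1658]
(0.623, -0.193, 0.24) 8 [ 26.0816  31.5909 -17.5777  68.6212   9.2142  81.1112 -72.4555]
(0.623, -0.193, 0.24) 97 [ 32.4966  33.2732 -29.0846  68.2932  15.6167  82.1703  12.3749]
(0.56, 0.074, 0.24) -170 [ 25.9615  28.0735 -52.1603  83.5821  22.2356  79.1489  72.9203]
(0.56, 0.074, 0.24) -82 [ -51.5579   30.5913   64.5737   86.6116  -27.7868   80.3726 -157.4318]
(0.56, 0.074, 0.24) 8 [  22.15     25.9952  -45.4714   83.7191   18.6261   78.0427 -106.2638]
(0.56, 0.074, 0.24) 97 [ 23.8253  26.8354 -48.3367  83.6582  20.1316  78.4813 -18.4412]
```

View pics/c.png

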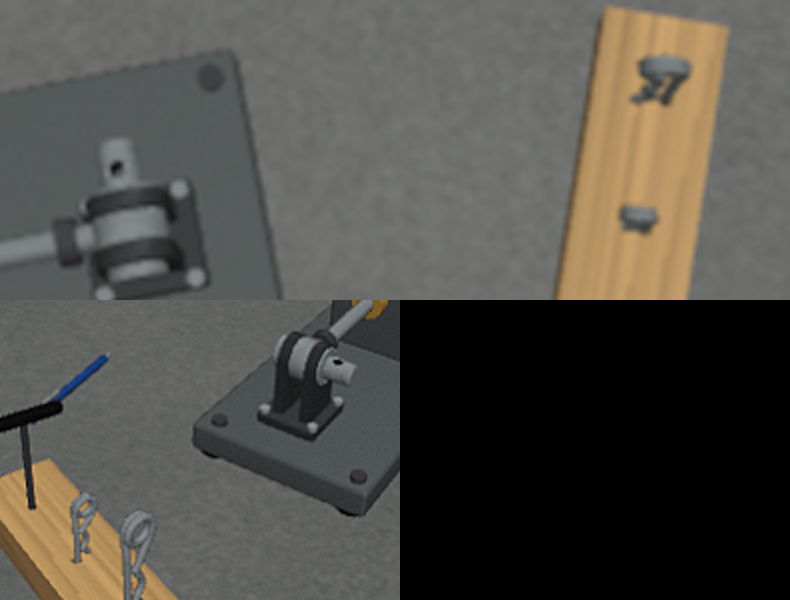

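Run:
```python
from h import *
import json
V={}
for n,p in (("k1",(.623,-.16,.21)),("k2",(.623,-.25,.21)),("p1",(.562,.05,.20)),("p2",(.562,-.01,.20))):
    robot.move_to(p,[180,0,100]); t=pose(); im=vision.grab_frame("wrist")
    cv2.imwrite(f"pics/{n}.png",im[...,::-1]); V[n]=[t[0].tolist(),t[1].tolist()]
    print(n,t,robot.current_time_s(), [(np.round(proj("wrist",X,t),0)) for X in ((.623,-.193,.112),(.5735,.075,.1))])
json.dump(V,open("v.json","w"))
I={k:cv2.imread(f"pics/{k}.png") for k in V}
W=[]
for k,X in (("k1",(.623,-.193,.09)),("k2",(.623,-.193,.09)),("p1",(.565,.073,.1)),("p2",(.565,.073,.1))):
    c=proj("wrist",np.array(X),V[k]); x0,y0=int(np.clip(c[0]-66,0,428)),int(np.clip(c[1]-49,0,321)); print(k,x0,y0)
    W.append(cv2.resize(I[k][y0:y0+99,x0:x0+132],None,fx=3,fy=3,interpolation=2))
cv2.imwrite("pics/m.png",np.vstack([np.hstack(W[:2]),np.hstack(W[2:])]))
```

```text
k1 (array([ 0.6224, -0.1625,  0.21  ]), array([-179.9557,    0.0927,   99.7945])) 2.8417 [array([273., 259.]), array([ 265., -257.])]
k2 (array([ 0.6219, -0.2535,  0.2095]), array([-179.9479,    0.0304,   99.673 ])) 3.3417 [array([299., 124.]), array([ 298., -525.])]
p1 (array([0.5628, 0.048 , 0.2   ]), array([179.9745,   0.0965,  99.8531])) 4.5667 [array([301., 501.]), array([304., 180.])]
p2 (array([ 0.5625, -0.0149,  0.1994]), array([-179.9521,    0.0685,   99.5072])) 4.9667 [array([318., 446.]), array([324.,  76.])]
k1 207 197
k2 230 72
p1 223 131
p2 243 28
```

View pics/m.png

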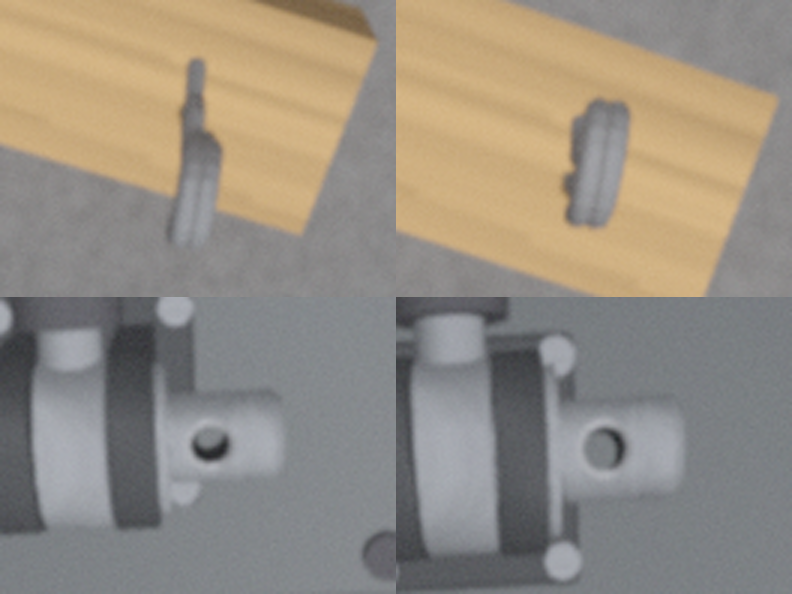

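```bash
cat > model.py <<'E'
from h import *
def clip_pts():
    t=np.linspace(0,2*np.pi,48)
    s=[np.c_[0*t+x,10.25+10.25*np.cos(t),98+10.25*np.sin(t)] for x in (-2.75,2.75)]
    s.append(np.array([[0,0,z] for z in (22.,98)]))
    k=np.array([[98,20.5],[85,17],[74,11],[64,9],[57,11],[50,12.75],[43,11],[36,9.3],[30,11],[25,15]])
    s.append(np.c_[0*k[:,0],k[:,1],k[:,0]]); return s
S=clip_pts()
def world(P,q,z0=.014):   # q: x,y of straight-leg axis, yaw deg
    c,s=np.cos(np.radians(q[2])),np.sin(np.radians(q[2])); P=P/1000
    return np.c_[q[0]+c*P[:,0]-s*P[:,1], q[1]+s*P[:,0]+c*P[:,1], z0+P[:,2]]
def render(cam,q,tool=None,shape=(420,560),sub=4,th=5.5):
    m=np.zeros((shape[0]*sub,shape[1]*sub),np.uint8); f=vision.calibration(cam)["mtx"][0,0]
    _,T=cam2world(cam,tool)
    for s in S:
        W=world(s,q); uv=np.array([proj(cam,X,tool) for X in W]); 
        d=np.linalg.norm(W.mean(0)-T[:3,3])
        cv2.polylines(m,[np.round((uv+.5)*sub).astype(np.int32)],False,255,max(1,int(round(th/1000*f/d*sub))))
    return cv2.resize(m,shape[::-1],interpolation=cv2.INTER_AREA)/255.
E
python3 - <<'E'
from model import *
import json
from scipy.optimize import minimize
V=json.load(open("v.json"))
views=[("wrist","k2",V["k2"]),("top","t1",None)]
D=[]
for cam,n,t in views:
    im=cv2.imread(f"pics/{n}.png"); hsv=cv2.cvtColor(im,cv2.COLOR_BGR2HSV); c=proj(cam,np.array([.623,-.193,.1]),t)
    r=int(30 if cam=="wrist" else 14)
    sl=(slice(int(c[1])-r,int(c[1])+r),slice(int(c[0])-r,int(c[0])+r))
    D.append((cam,t,sl,np.clip((110-hsv[...,1].astype(float))/70,0,1)))
def cost(q):
    e=0
    for cam,t,sl,m in D:
        a=render(cam,q,t)[sl]; b=m[sl]; e+=1-np.minimum(a,b).sum()/np.maximum(a,b).sum()
    return e
best={}
for y0 in (0,180):
    s=np.sign(np.cos(np.radians(y0)))
    b=None
    for dy in (-8,0,8):
        q0=np.array([.623,-.193-s*.010,y0+dy]); 
        r=minimize(lambda p:cost(q0+p*[.002,.002,5]),np.zeros(3),method="Nelder-Mead",options=dict(xatol=.03,fatol=1e-3,initial_simplex=[[0,0,0],[1,0,0],[0,1,0],[0,0,1]]))
        if b is None or r.fun<b[0]: b=(r.fun,q0+r.x*[.002,.002,5])
    best[y0]=b[1]; print(y0,b,world(np.array([[0,10.25,98]]),b[1]))
np.save("q.npy",np.array([best[0],best[180]]))
rows=[]
for cam,n,t,r in (("scene","s1",None,33),("wrist","k1",V["k1"],33)):
    im=cv2.imread(f"pics/{n}.png"); c=proj(cam,np.array([.623,-.193,.08]),t).astype(int); o=[im]
    for q in best.values():
        k=im.copy(); k[...,2]=np.maximum(k[...,2],(render(cam,q,t)*255).astype(np.uint8)); o.append(k)
    rows.append(np.hstack([cv2.resize(k[c[1]-r-4:c[1]+r-4,c[0]-r:c[0]+r],(260,290),interpolation=2) for k in o]))
cv2.imwrite("pics/o.png",np.vstack(rows))
V=json.load(open("v.json"))
r1=ray("wrist",293.3,179.7,V["p1"]); r2=ray("wrist",312.7,78.7,V["p2"]); rt=ray("top",212.3,196.2)
print("hole mouth",tri([r1,r2]),tri([r1,r2,rt]),at_z(r1,.099),at_z(r2,.099),at_z(rt,.099))
E
```

```text
Traceback (most recent call last):
  File "model.py", line 16, in render
    W=world(s,q); uv=np.array([proj(cam,X,tool) for X in W]);
                               ~~~~^^^^^^^^^^^^
  File "h.py", line 23, in proj
    c,T=cam2world(cam,tool)
        ~~~~~~~~~^^^^^^^^^^
  File "h.py", line 7, in cam2world
    c=vision.calibration(cam)
ValueError: time passes only in moves, steps and waits
```

```bash
python3 - <<'E'
s=open("h.py").read()
s=s.replace("def cam2world",'import functools\ncalib=functools.cache(vision.calibration)\ndef cam2world').replace("c=vision.calibration(cam)","c=calib(cam)")
open("h.py","w").write(s)
s=open("model.py").read().replace("vision.calibration","calib"); open("model.py","w").write(s)
E
cat > fit.py <<'E'
from model import *
import json
from scipy.optimize import minimize
V=json.load(open("v.json"))
views=[("wrist","k2",V["k2"]),("top","t1",None)]
D=[]
for cam,n,t in views:
    im=cv2.imread(f"pics/{n}.png"); hsv=cv2.cvtColor(im,cv2.COLOR_BGR2HSV); c=proj(cam,np.array([.623,-.193,.1]),t)
    r=int(30 if cam=="wrist" else 14)
    sl=(slice(int(c[1])-r,int(c[1])+r),slice(int(c[0])-r,int(c[0])+r))
    D.append((cam,t,sl,np.clip((110-hsv[...,1].astype(float))/70,0,1)))
def cost(q):
    e=0
    for cam,t,sl,m in D:
        a=render(cam,q,t)[sl]; b=m[sl]; e+=1-np.minimum(a,b).sum()/np.maximum(a,b).sum()
    return e
best={}
for y0 in (0,180):
    s=np.sign(np.cos(np.radians(y0)))
    b=None
    for dy in (-8,0,8):
        q0=np.array([.623,-.193-s*.010,y0+dy]); 
        r=minimize(lambda p:cost(q0+p*[.002,.002,5]),np.zeros(3),method="Nelder-Mead",options=dict(xatol=.03,fatol=1e-3,initial_simplex=[[0,0,0],[1,0,0],[0,1,0],[0,0,1]]))
        if b is None or r.fun<b[0]: b=(r.fun,q0+r.x*[.002,.002,5])
    best[y0]=b[1]; print(y0,b,world(np.array([[0,10.25,98]]),b[1]))
np.save("q.npy",np.array([best[0],best[180]]))
rows=[]
for cam,n,t,r in (("scene","s1",None,33),("wrist","k1",V["k1"],33)):
    im=cv2.imread(f"pics/{n}.png"); c=proj(cam,np.array([.623,-.193,.08]),t).astype(int); o=[im]
    for q in best.values():
        k=im.copy(); k[...,2]=np.maximum(k[...,2],(render(cam,q,t)*255).astype(np.uint8)); o.append(k)
    rows.append(np.hstack([cv2.resize(k[c[1]-r-4:c[1]+r-4,c[0]-r:c[0]+r],(260,290),interpolation=2) for k in o]))
cv2.imwrite("pics/o.png",np.vstack(rows))
r1=ray("wrist",293.3,179.7,V["p1"]); r2=ray("wrist",312.7,78.7,V["p2"]); rt=ray("top",212.3,196.2)
print("hole mouth",tri([r1,r2]),tri([r1,r2,rt]),at_z(r1,.099),at_z(r2,.099),at_z(rt,.099))
E
time python3 fit.py
```

```text
0 (np.float64(0.6695547778417702), array([ 0.623 , -0.2035,  5.9012])) [[ 0.6219 -0.1933  0.112 ]]
180 (np.float64(0.8523076866423873), array([  0.6214,  -0.1838, 180.7735])) [[ 0.6216 -0.194   0.112 ]]
hole mouth (array([0.5675, 0.0728, 0.0957]), [7.755042377435376e-05, 7.755042377437846e-05]) (array([0.5677, 0.0733, 0.0999]), [0.0007621703976017418, 0.0008583825279569862, 0.0011644805223450013]) [0.5671 0.0735 0.099 ] [0.5673 0.0726 0.099 ] [0.569  0.0737 0.099 ]
real	0m5.931s
user	0m4.323s
sys	0m1.665s
```

View pics/o.png

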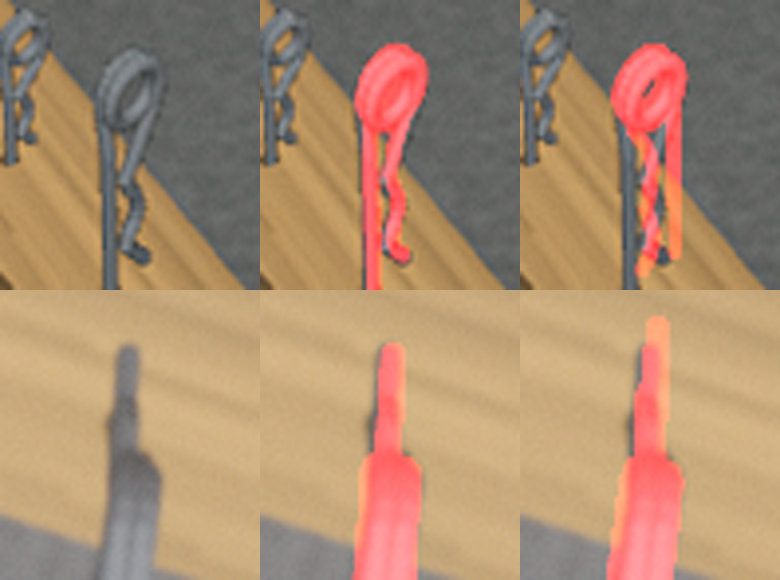

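Run:
```python
from h import *
import json
fingers.gripper_to(0.45,40)
robot.move_to((.622,-.1935,.18),[180,0,93]); robot.pause(.15); print(pose(),robot.current_time_s())
print(robot.line_to((.622,-.1935,.110),[180,0,93],velocity=.12,f_stop=10)); robot.pause(.2); print(pose())
fingers.gripper_to(0,40); print(robot.current_finger_gap(),robot.current_gripper_force(),robot.current_contact_force())
p=pose()[0]
robot.line_to((p[0],p[1],.235),[180,0,93],velocity=.15)
print(pose(),robot.current_finger_gap(),robot.current_gripper_force(),robot.current_contact_force(),robot.current_time_s())
robot.move_to((.5654,.0832,.235),[180,0,102]); robot.pause(.3)
t=pose(); print(t,robot.current_time_s())
w=vision.grab_frame("wrist"); s=vision.grab_frame("scene"); tp=vision.grab_frame("top")
for n,i in (("w3",w),("s3",s),("t3",tp)): cv2.imwrite(f"pics/{n}.png",i[...,::-1])
json.dump([t[0].tolist(),t[1].tolist()],open("v3.json","w"))
R=Ro.from_euler("xyz",t[1],degrees=True).as_matrix()
tip=t[0]+R@[-.01025,0,.096]; top=t[0]+R@[-.01025,0,.05]
print("tip",tip,proj("wrist",tip,t),proj("scene",tip),proj("top",tip),"hole",proj("wrist",np.array([.5675,.0732,.1]),t))
c=proj("scene",tip).astype(int); cw=proj("wrist",tip,t).astype(int)
A=cv2.resize(cv2.cvtColor(s,4)[c[1]-60:c[1]+40,c[0]-50:c[0]+50],(390,390),interpolation=2)
y0=min(max(cw[1]-65,0),290);B=cv2.resize(cv2.cvtColor(w,4)[y0:y0+130,cw[0]-65:cw[0]+65],(390,390),interpolation=2)
print(c-[50,60],cw[0]-65,y0); cv2.imwrite("pics/m3.png",np.hstack([A,B]))
```

```text
(array([ 0.6225, -0.1899,  0.1808]), array([179.9356,  -0.093 ,  93.2837])) 6.4417
False
(array([ 0.6228, -0.1936,  0.1112]), array([179.8769,   0.0403,  92.9957]))
0.1200716847398739 41.73048015218228 [ 0.1013 -0.252   2.4816]
(array([ 0.6214, -0.1935,  0.2336]), array([-179.8525,   -0.0418,   93.0099])) 0.11936882595814904 41.39649122720584 [-0.5543  1.0094 -0.6182] 8.7083
(array([0.5659, 0.0819, 0.2348]), array([-179.9914,    0.005 ,  101.8601])) 10.1
tip [0.568  0.0718 0.1388] [279.8632 233.4347] [350.7591 159.2634] [210.0651 193.0205] hole [279.3314 213.1618]
[300  99] 214 168
```

View pics/m3.png

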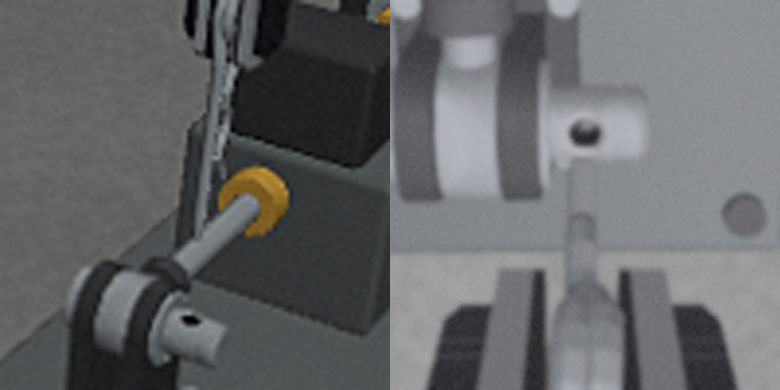

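```bash
cat > ov.py <<'E'
from model import *
import model
def held(P,t,lean=0,dy=0,dx=0):  # lean (rad) about clip x at the coil, clip frame = tool: x->y, y->x, z->-z
    P=P-np.array([0,10.25,98]); c,s=np.cos(lean),np.sin(lean)
    y=c*P[:,1]-s*P[:,2]; z=s*P[:,1]+c*P[:,2]
    L=np.c_[y+dy,P[:,0]+dx,-z-2]/1000
    return t[0]+L@Ro.from_euler("xyz",t[1],degrees=True).as_matrix().T
def outline(im,cam,t,c,r,k,**a):
    cr=cv2.resize(im[c[1]-r:c[1]+r,c[0]-r:c[0]+r],None,fx=k,fy=k,interpolation=2)
    o=cr.copy()
    S[2][0,2]=0
    for s in S:
        uv=np.array([proj(cam,X,t) for X in held(s,t,**a)]); uv=(uv-(np.array(c)-r)+.5)*k
        cv2.polylines(o,[uv.round().astype(np.int32)],False,(0,0,255),1)
    return cr,o
E
python3 - <<'E'
from ov import *
import json
t=[np.array(x) for x in json.load(open("v3.json"))]
w=cv2.imread("pics/w3.png"); s=cv2.imread("pics/s3.png")
a=outline(s,"scene",t,[352,140],37,5); b=outline(w,"wrist",t,[280,240],37,5)
cv2.imwrite("pics/m4.png",np.vstack([np.hstack(a),np.hstack(b)])[:, :].copy() if False else cv2.resize(np.vstack([np.hstack(a),np.hstack(b)]),(600,600)))
E
```

```text
(no output)
```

View pics/m4.png

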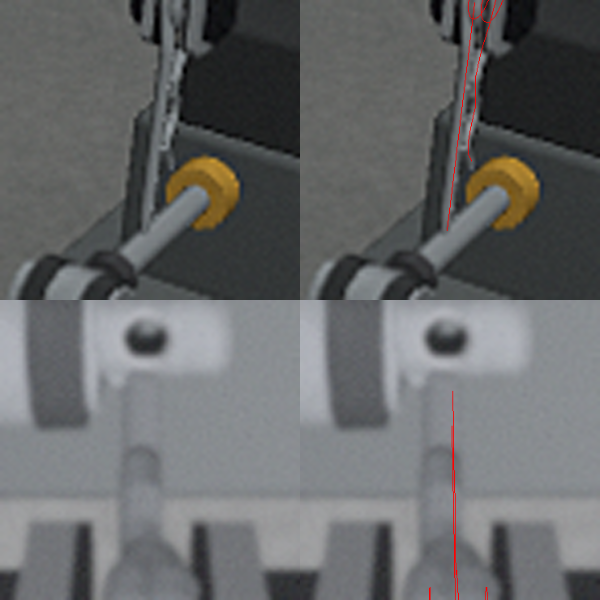

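Run:
```python
from ov import *
import json
g=np.array([.5673,.0822,.206]); cmd=g.copy()
robot.line_to(cmd,[180,0,102],velocity=.1); robot.pause(.3)
for i in range(2):
    p=pose(); print(p,robot.current_contact_force(),robot.current_time_s())
    cmd+=np.clip(g-p[0],-.002,.002); robot.line_to(cmd,[180,0,102],velocity=.03); robot.pause(.25)
t=pose(); print(t,cmd)
w=vision.grab_frame("wrist"); s=vision.grab_frame("scene"); tp=vision.grab_frame("top"); print(robot.current_time_s())
for n,i in (("w4",w),("s4",s),("t4",tp)): cv2.imwrite(f"pics/{n}.png",i[...,::-1])
json.dump([t[0].tolist(),t[1].tolist(),cmd.tolist()],open("v4.json","w"))
w,s=w[...,::-1].copy(),s[...,::-1].copy()
tip=held(np.zeros((1,3)),t)[0]; cw=proj("wrist",tip,t).astype(int); cs=proj("scene",tip).astype(int); print(tip,cw,cs,proj("wrist",np.array([0.5,0,0])*0+t[0],t))
a=outline(s,"scene",t,list(cs),30,10); b=outline(w,"wrist",t,list(cw+[0,0]),30,10)
cv2.imwrite("pics/m5.png",cv2.resize(np.vstack([np.hstack(a),np.hstack(b)]),(600,600),interpolation=cv2.INTER_AREA))
```

```text
(array([0.5676, 0.0824, 0.2066]), array([179.9296,   0.0054, 102.005 ])) [-0.2733  0.3788 -1.0556] 10.9917
(array([0.567 , 0.082 , 0.2054]), array([-179.9995,    0.0011,  102.0002])) [-0.5385 -0.2335 -0.2141] 11.4917
(array([0.5673, 0.0822, 0.206 ]), array([-179.9971,    0.0006,  102.0033])) [0.5673 0.0822 0.206 ]
12.1417
[0.5694 0.0722 0.11  ] [279 233] [349 174] [281.4264 297.4126]
```

View pics/m5.png

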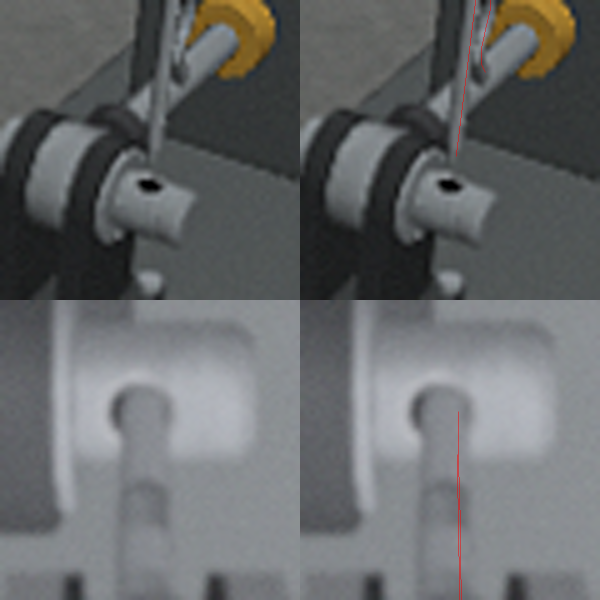

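Run:
```python
from h import *
import json
cmd=np.array(json.load(open("v4.json"))[2])
ex=np.array([.978,.208,0]); ey=np.array([-.208,.978,0])
cmd+=-.0005*ex+.0004*ey
robot.line_to(cmd,[180,0,102],velocity=.03); robot.pause(.1); f0=np.array(robot.current_contact_force())
for z in (.195,.187,.179,.171):
    cmd[2]=z; st=robot.line_to(cmd,[180,0,102],velocity=.04,f_stop=14); robot.pause(.1)
    p=pose(); f=np.array(robot.current_contact_force())-f0
    print(z,st,p[0],p[0]-cmd,"Fx,Fy,Fz m",f@ex,f@ey,f[2],robot.current_finger_gap(),robot.current_time_s())
    if st: break
w=vision.grab_frame("wrist")[...,::-1]; s=vision.grab_frame("scene")[...,::-1]
cv2.imwrite("pics/m6.png",np.hstack([cv2.resize(s[120:220,300:400],(390,390),interpolation=2),cv2.resize(w[165:295,215:345],(390,390),interpolation=2)]))
json.dump(cmd.tolist(),open("cmd.json","w"))
```

```text
0.195 False [0.5668 0.0825 0.195 ] [ 0.      0.0001 -0.    ] Fx,Fy,Fz m 1.1212501420230927 -1.3465501859634281 -0.7128534226461634 0.12408962641362936 13.0167
0.187 False [0.5666 0.0825 0.1869] [-0.0001  0.0001 -0.0001] Fx,Fy,Fz m -0.516573732537533 -1.0999040912344746 -0.9434471706655755 0.11931435334828261 13.4667
0.179 False [0.5665 0.0827 0.1788] [-0.0002  0.0002 -0.0002] Fx,Fy,Fz m 0.09075621894538304 -0.5584987790975945 -1.204539777134256 0.1180567259632913 13.9167
0.171 False [0.5665 0.0827 0.1707] [-0.0002  0.0002 -0.0003] Fx,Fy,Fz m -1.2066295389855823 0.09509494665228196 -2.217276706361319 0.12433676309170445 14.3667
```

Run:
```python
from h import *
import json
cmd=np.array(json.load(open("cmd.json")))
f0=np.array([0,0,0])
for z in (.16,.152,.146,.141,.1375,.1355):
    cmd[2]=z; st=robot.line_to(cmd,[180,0,102],velocity=.04,f_stop=30); robot.pause(.1)
    print(z,st,pose()[0],robot.current_contact_force(),robot.current_finger_gap(),robot.current_time_s())
    if st: break
w=vision.grab_frame("wrist")[...,::-1]; s=vision.grab_frame("scene")[...,::-1]
cv2.imwrite("pics/s7.png",s)
cv2.imwrite("pics/m7.png",np.hstack([cv2.resize(s[140:240,300:400],(390,390),interpolation=2),cv2.resize(w[165:295,215:345],(390,390),interpolation=2)]))
```

```text
0.16 False [0.5668 0.0836 0.16  ] [-0.4073  4.5002 -0.0861] 0.12135879755620661 14.9917
0.152 False [0.5657 0.0849 0.1514] [-1.1104  6.9768 -1.2888] 0.12144609187003237 15.4417
0.146 False [0.5652 0.0844 0.1443] [-0.3977  6.7876 -4.9251] 0.12099454704104258 15.8417
0.141 False [0.5653 0.0833 0.1392] [ 0.0867  5.644  -5.3076] 0.12193016604956501 16.2167
0.1375 False [0.5659 0.083  0.1366] [-1.7326  4.8734 -1.7538] 0.12257974843735611 16.5667
0.1355 False [0.5664 0.0836 0.1357] [-1.4199  5.1533  1.8319] 0.12356480339632914 16.9167
```

View pics/m7.png

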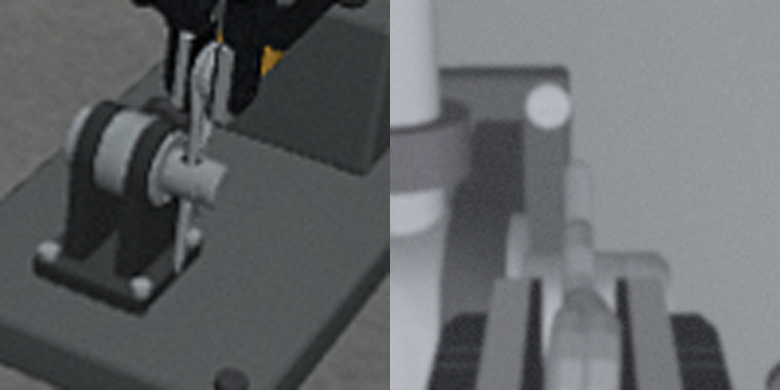

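Run:
```python
from ov import *
p=pose(); fingers.gripper_to(0.4); robot.pause(.2)
q=p[0].copy(); q[2]=.23; robot.line_to(q,[180,0,102],velocity=.12)
robot.move_to(q+[-.02,-.09,.03],[180,0,102]); robot.pause(.2); t=pose()
w=vision.grab_frame("wrist")[...,::-1].copy(); s=vision.grab_frame("scene")[...,::-1].copy(); tp=vision.grab_frame("top")[...,::-1]
print(robot.current_time_s(),robot.current_contact_force())
cv2.imwrite("pics/s8.png",s)
home=[np.array([.5675,.0733,.136])+.01025*np.array([-.208,.978,0]),np.array([180,0,102.])]
c=proj("scene",np.array([.568,.073,.09])).astype(int); a=outline(s,"scene",home,list(c),30,10)
cw=proj("wrist",np.array([.568,.073,.11]),t).astype(int); y0=max(0,cw[1]-50);B=w[y0:y0+100,cw[0]-50:cw[0]+50]
cv2.imwrite("pics/m8.png",np.hstack([cv2.resize(x,(260,260),interpolation=cv2.INTER_AREA if x.shape[0]>400 else 2) for x in (*a,B)]))
```

```text
19.3417 [ 0.3575 -0.0169  0.5401]
```

View pics/m8.png

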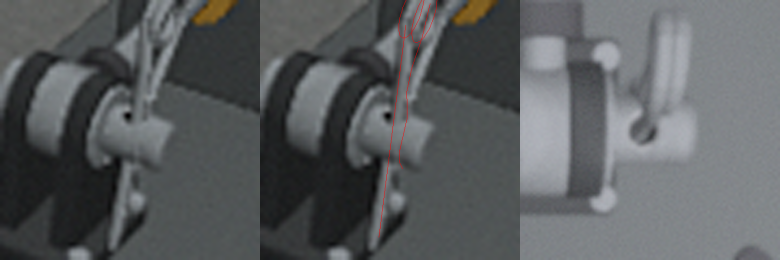

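```bash
python3 -c "
from station import *
print(workorder.close_job())"
```

```text
the job is handed in; nothing more can be done
None
```

The larger clip's straight leg is through the pin's cross-hole, pushed home and released, and the job is handed in at about 19 s of the 38 s. I judged the snap from the wrist force reversing right at the expected home height, since the pin hides the bent leg in the final pictures; I did not touch the small clip or the T-handle key.

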